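Wipe a sloping lint screen with the sprung hand lever

TASK

Clean the round lint screen: with the fingers push the upright paddle of the sprung hand lever counter-clockwise (seen from above), following the curved rim, so that the heavy wiper it drives sweeps from its start stop up over the high side and down to its end stop. All the way between the two steel clips on the rim keep your push even, with the lever between the two upright pins of its gauge; never push it past the second pin by more than a hair. Past the second clip ease off, let the wiper reach its end stop without slamming, and let go, leaving it resting there with the lever sprung back; do not knock over or shift the bottle, jar and cup that stand around.

Things in the scene. Friction and masses are not known exactly. Their poses are not given: they have to be found in the camera images.
- station: Foot of the lint-screen station: grey plate 270 mm square, fixed to the table; place and yaw differ each time. Origin under its centre. Four steel legs carry a round white deck (radius 170 mm, rim 13 mm high, grey wire screen) tilted 0.14 rad: high side towards this frame's x. Deck centre 85 mm above the table.
- hub (a point): Point on the turning axis of wiper and lever, 70 mm above the deck's surface, the height to push at with the fingertips. Frame: z is the turning axis (square to the tilted deck), x points up the slope to the high side, y is level. Nothing at the hub is higher than 50 mm above the deck.
- wiper (a joint): Turn of the wiper about the hub axis, rad: 0 at its start stop, grows counter-clockwise seen from above, 4.4 at the end stop. Polar angle of its block in the hub frame = -2.64 + joint; highest point at joint 2.64. The two rim clips are at joint 0.5 and 3.8. Viscous felt drag 0.86 N m per rad/s. Its weight keeps it on either stop.
- shoe (a point): Top centre of the wiper's steel block (96 mm radial, 44 mm wide, top 56 mm above the deck), 120 mm from the axis. Nominal 2.2 kg (really 0.65 to 1.35 times), inertia about the axis 0.029 kg m2. Its weight's torque, nominal 0.32 N m * -sin(joint wiper + 0.50), pulls back while climbing and onwards after the highest point.
- lever (a joint): Lead of the hand lever on the wiper, rad: 0 sprung back, grows as it is pushed counter-clockwise, at most 0.75. Torsion spring 1.8 N m/rad between lever and wiper, so it shows the push: 15 N per rad at the paddle. Two upright gauge pins on the wiper stand at 0.2 (3 N) and 0.5 (7.5 N). Lever 0.12 kg, damping 0.03 N m s/rad.
- paddle (a point): Centre of the rear (pushed) face of the lever's upright aluminium paddle: a plate 50 mm radial, 10 mm thick, 37 to 87 mm above the deck, centre 120 mm from the axis; point 70 mm above the deck. x radially outward, y the way to push (counter-clockwise), z the axis. The paddle's mid-line is at polar angle -3.64 + wiper + lever; nothing stands behind it.
- softener: Loose upright bottle with white cap, radius 36 mm, 200 mm tall, bystander on the robot's right, beyond the jar; origin at the centre of its underside.
- stain_jar: Loose jar, radius 35 mm, 90 mm tall, bystander on the robot's right; origin at the centre of its underside.
- dosing_cup: Loose clear dosing cup, rim radius 32 mm, 60 mm tall, bystander on the robot's left; origin at the centre of its underside.

How it is judged:
On the way, in this order (a step that is already met when the one before it is completed fails the run):
1. the wiper is climbing past the first clip with the lever between the gauge pins, for one second (value of joint wiper between 0.5 and 2.6 rad and value of joint lever between 0.2 and 0.5 rad), for 1 s.
2. past the high side and on the way down, the lever still between the gauge pins (value of joint wiper between 2.7 and 3.8 rad and value of joint lever between 0.2 and 0.5 rad), for 0.4 s.
3. the wiper has come to its end stop (value of joint wiper above 4.33 rad), for 0.2 s.
At the end, for the whole second after the job is handed in: The wiper rests at its end stop (joint above 4.33 rad, slower than 0.05 rad/s), the lever is released and sprung back (below 0.05 rad) (value of joint wiper above 4.33 rad and velocity of joint wiper between -0.05 and 0.05 rad/s and value of joint lever below 0.05 rad); the robot touches nothing.
It fails at once if the push falls off between the clips (wiper between 0.5 and 3.8 rad, lever below the first pin, 0.2 rad) (value of joint wiper between 0.5 and 3.8 rad and value of joint lever below 0.2 rad).
It fails at once if the lever is pushed past the second pin (over 0.52 rad), anywhere (value of joint lever above 0.52 rad).
It fails at once if the wiper slams into its end stop (over 0.9 rad/s in the last 0.06 rad) (value of joint wiper above 4.34 rad and velocity of joint wiper above 0.9 rad/s).
It fails at once if bottle, jar or cup shifted by more than 30 mm (distance of any of softener, stain_jar, dosing_cup from where it was at the start of the episode above 0.03 m).
It also fails if it takes over 45 s, if anything falls off the work surface, if the arm or the gripper's body presses on something with over 40 N, if the wrist force passes 120 N, or if a joint passes its speed limit or range.

ROBOT

A 7-joint arm with a two-finger parallel gripper is mounted at the origin on the work surface. World frame = base frame: x ahead of the robot, y to its left, z up, the work surface at z = 0. Lengths are in m, angles in rad, forces in N, time in s.
With the tool pointing down it reaches from about 0.4 to 0.75 m from the base axis. Payload 19.5 kg.
Tool frame: the origin (TCP) lies midway between the tips of the shut fingers; the grasp point (between the pads) lies 19 mm behind it; z points along the fingers, y is the line along which they close (so a half turn about z gives the same grasp; the last joint's range is limited). The gripper opens to 85 mm and grips with 20 to 120 N. Pads are 22 mm wide; open, the fingers measure 114 mm over their backs; the gripper's body (76 mm by 85 mm) begins 54 mm behind the grasp point. The pads swing forward as they close: fully open they stand 13 mm farther back than shut.
Start: joints at [-1.209, 0.707, -0.028, 1.485, 0.022, 0.951, -0.075], TCP at [0.226, 0.529, 0.231] pointing down, gripper open.
Joint ranges: [-2.71, 2.71], [-0.32, 2.16], [-1.57, 1.52], [0, 2.45], [-1.46, 4.6], [0, 2.02], [-2.83, 2.83]. Speed limits (rad/s): [1.89, 1.89, 2.57, 2.57, 3.01, 3.01, 3.01].

INTERFACE

Orientations are given as a unit quaternion [x, y, z, w].
In Python, from bench import ctrl gives the robot as it stands. The module is installed in compiled form; this text tells all that it offers.
- The arm moves only by the tool jog_arm, never from a script. Its argument "targets" is a list of rows, each a list of 7 numbers: the opening, from -1 (shut) to 1 (fully open), then the shift along the tool's x, y, z in m, then the turn, a rotation vector about the tool's x, y, z in degrees. A call has 1 to 20 rows; each row shifts and turns the commanded pose from where the row before left it, along the tool's axes as they then stand; what a row does not reach is not made up. A row lasts 1/10 s, in which the tool goes at most 50 mm and 8.59 degrees, less where a joint would pass 70% of its speed; a pose out of reach is approached as far as the arm can. A call is refused whole if a number of a shift passes 0.05 or a number of a turn 8.59, either way. A call with a gripper value outside its range is refused whole. The fingers move at their own pace and stop on an object; "force" is the grip in N (left out, the last holds). Time passes only in rows, so rows that do not move let the fingers close. It gives the time, the measured TCP pose, the force, the opening and the grip force at its end, in the units of the state.
- ctrl.sense(): the state, without advancing time (a new reading comes with each control period).
- ctrl.snapshot(name): name is "scene" or "top" or "wrist"; returns the picture (400x640x3 uint8, red, green, blue); there is no depth.
- ctrl.camera_info(name): a dict with "vertical_fov" (degrees; the focal length in pixels is half the picture's height over the tangent of half this angle, whatever the lens; pixels are square), "cx", "cy" (the principal point, pixels), "extrinsics" (4x4, takes a point from world to camera coordinates); the wrist camera has in their place "T_tool_cam" (4x4, takes a point from camera to tool coordinates, whose origin is the TCP and whose axes are the flange's). Camera axes: x right, y up, looking along -z (the intrinsics and any distortion apply to the point x, -y, -z); pixel columns grow to the right and rows downward; lengths in m; the calibration is good to about 2 mm. The wrist camera is an equidistant fisheye: a pixel r from the principal point sees the ray r / f radians off the axis. A picture is of the moment at which its call begins: read the wrist's pose just before it. camera_info takes no time and is no camera call.
- ctrl.sign_off(): hands the job in; it is judged then, once.
The state is a dict: "time_s": time; "joint_positions": joint angles; "qvel": joint speeds; "joint_torque": joint torques, N m; "tool_pos": TCP position; "tool_rot": TCP orientation; "ft_force": force on the tool from outside, world axes, zero at the start; "moment": the same for the moment, N m; "grip_width": finger opening in m; "gripper_force": force on a finger pad.
Only numpy, scipy, OpenCV 4.12 (cv2) and the standard library are available. Lean on these libraries where they do the work, as an engineer would, in place of code of your own. Each camera call takes 0.05 s, during which the arm holds its last target. There are 200 camera calls.

## Working session

There is one attempt and no reset: what is moved stays moved. The work goes in short steps, Python scripts to look and compute and a tool call to move; the robot and the scene stay as the last step left them, time stands still between calls to the robot, and variables do not carry over. Pictures are saved under pics/ and viewed, at most 10 in all, crops included, and the job is handed in when it is done.

Besides the shell and the picture viewer there is one more tool, called after ">>>" as name(argument=value, ...) on one line, values as JSON. jog_arm: Moves the arm, as the interface text tells. Its arguments: {"type":"object","properties":{"targets":{"type":"array","items":{"type":"array","items":{"type":"number"}}},"force":{"type":"number"}},"required":["targets"]}

```bash
mkdir -p pics
python3 - <<'E'
from bench import ctrl
import cv2
for n in("scene","top"):
    cv2.imwrite(f"pics/{n}0.png",ctrl.snapshot(n)[:,:,::-1]); print(n,ctrl.camera_info(n))
print(ctrl.camera_info("wrist")); print(ctrl.sense())
E
```

```text
scene {'vertical_fov': 52.52205724383559, 'cx': 320.8801686037403, 'cy': 198.92834019427477, 'extrinsics': array([[ 0.12760928,  0.99160424, -0.02090238, -0.05298746],
       [-0.66273262,  0.10092826,  0.74202355,  0.26663084],
       [ 0.73790334, -0.0808364 ,  0.67004786, -1.48681352],
       [ 0.        ,  0.        ,  0.        ,  1.        ]])}
top {'vertical_fov': 42.486008831071565, 'cx': 328.8702645857088, 'cy': 201.16369279585888, 'extrinsics': array([[ 0.01076043, -0.99954752,  0.02808846, -0.02508045],
       [ 0.98391864,  0.01559237,  0.17793535, -0.5424935 ],
       [-0.1782928 ,  0.0257221 ,  0.98364122, -1.26879608],
       [ 0.        ,  0.        ,  0.        ,  1.        ]])}
{'vertical_fov': 65.70646984690485, 'cx': 321.8486660022649, 'cy': 194.3068620542151, 'T_tool_cam': array([[-8.47583660e-04,  9.56781864e-01,  2.90805341e-01,
         7.49672456e-02],
       [ 9.99999338e-01,  1.03724863e-03, -4.98056787e-04,
         7.69375011e-04],
       [-7.78169142e-04,  2.90804727e-01, -9.56782110e-01,
        -1.42657033e-01],
       [ 0.00000000e+00,  0.00000000e+00,  0.00000000e+00,
         1.00000000e+00]])}
{'time_s': 0.1, 'joint_positions': array([-1.20869561,  0.70697416, -0.02760661,  1.48495884,  0.02201935,
        0.95088234, -0.07550254]), 'qvel': array([-0.00078265, -0.00182309,  0.00259944, -0.00088794, -0.00108674,
       -0.00013044, -0.00059895]), 'joint_torque': array([ 2.66984200e-03, -8.84271812e+01,  1.23679027e+00, -2.36451316e+01,
        1.69752119e-02,  5.11412523e-03, -2.37217751e-05]), 'tool_pos': array([0.22584482, 0.52853973, 0.230911  ]), 'tool_rot': array([ 2.00531328e-01,  9.79687182e-01, -4.54804449e-04, -6.80060377e-05]), 'ft_force': array([-0.03053555, -0.54429453, -0.43209364]), 'moment': array([-0.03965987, -0.01066397, -0.00214965]), 'gripper_force': 0.0, 'grip_width': 0.08534184674208739}
```

View pics/scene0.png

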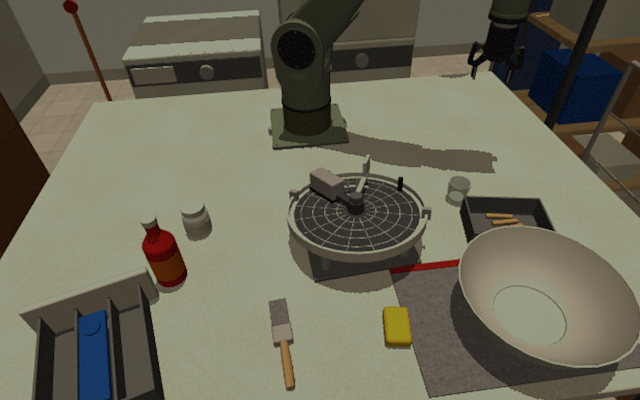

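View pics/top0.png

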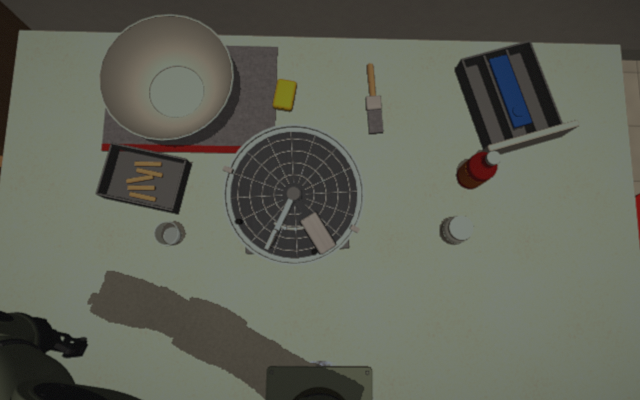

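Run:
```python
import cv2
a=cv2.imread("pics/top0.png")[115:275,210:380];b=cv2.imread("pics/scene0.png")[145:285,275:445]
cv2.imwrite("pics/topc.png",cv2.resize(a,None,fx=3.7,fy=3.7,interpolation=2));cv2.imwrite("pics/scenec.png",cv2.resize(b,None,fx=4,fy=4,interpolation=2))
```

```text
(no output)
```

View pics/topc.png

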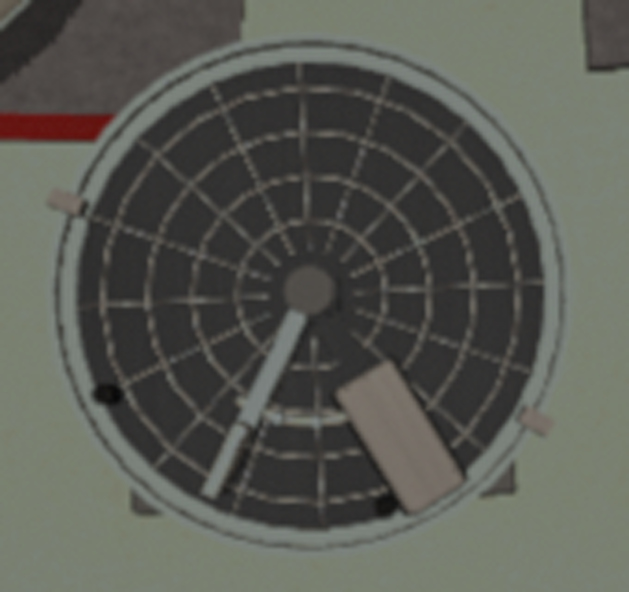

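View pics/scenec.png

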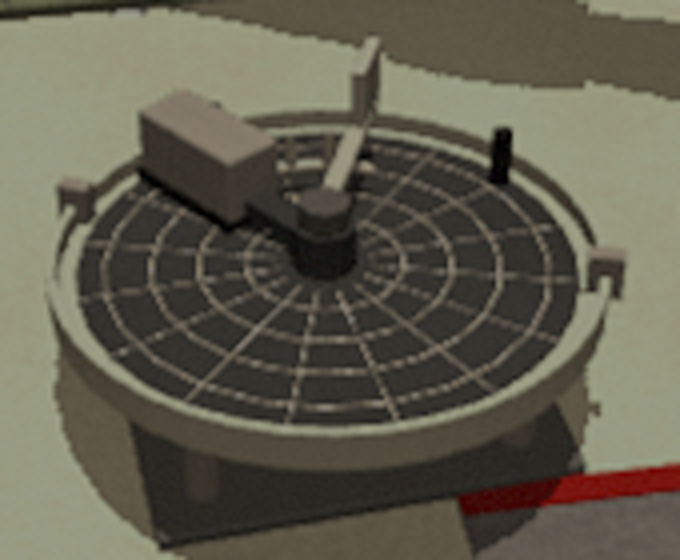

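The pictures show the wiper block on its start stop at lower right in the top view (crop corners 338–465, 362–515). The paddle is at (212,495)-(245,425), the hub top at (309,289) and the clips at (68,203) and (535,420). The high side faces away from the robot. Next I fit the station pose from both views.

```bash
cat > h.py <<'E'
from bench import ctrl
import numpy as np
from scipy.optimize import least_squares
from scipy.spatial.transform import Rotation as Ro
def proj(n,P):
    c=ctrl.camera_info(n); f=200/np.tan(np.radians(c["vertical_fov"]/2))
    q=np.c_[P,np.ones(len(P))]@c["extrinsics"].T
    return np.c_[c["cx"]+f*q[:,0]/-q[:,2],c["cy"]-f*q[:,1]/-q[:,2]]
def hubT(p):  # deck-surface frame (z=axis)
    R=Ro.from_euler("z",p[2])*Ro.from_euler("y",-0.14)
    return R,np.array([p[0],p[1],p[3] if len(p)>3 else .085])
def pol(r,a,t,z): return [r*np.cos(a)-t*np.sin(a),r*np.sin(a)+t*np.cos(a),z]
E
python3 - <<'E'
from h import *
L=np.array([pol(.072,-2.64,.022,.056),pol(.072,-2.64,-.022,.056),pol(.168,-2.64,-.022,.056),pol(.168,-2.64,.022,.056),[0,0,.05],pol(.145,-3.64,0,.087),pol(.095,-3.64,0,.087)])
T=np.array([[390,362],[338,393],[415,515],[465,475],[309,289],[212,495],[246,425]])/3.7+[210,115]
S=np.array([[232,165],[277,148],[185,90],[140,112],[325,200],[374,40],[358,72]])/4+[275,145]
def res(p):
    R,o=hubT(p);W=R.apply(L)+o
    return np.r_[proj("top",W)-T,proj("scene",W)-S].ravel()
for n in(3,4):
    s=least_squares(res,[.5,.05,0,.085][:n],loss="soft_l1");print(s.x,np.round(s.fun.reshape(2,-1,2)if 0 else res(s.x).reshape(2,-1,2),1))
E
```

```text
[0.5570318  0.07680128 0.10820573] [[[-0.2 -1.9]
  [-1.5  0. ]
  [ 0.2  0.5]
  [ 2.   0.9]
  [-2.8 -1.9]
  [-2.1 -1. ]
  [-2.6 -2. ]]

 [[-2.2 -0.5]
  [-1.1 -2.9]
  [-2.7 -1. ]
  [-3.7 -0.5]
  [ 1.1  0. ]
  [-0.8 -0.9]
  [-0.1  0.1]]]
[0.55562268 0.07694953 0.10594574 0.08120792] [[[-0.4 -1. ]
  [-1.6  0.9]
  [-0.   1.3]
  [ 1.8  1.8]
  [-2.8 -1. ]
  [-2.2 -0.3]
  [-2.7 -1.2]]

 [[-2.2  0.2]
  [-1.1 -2.2]
  [-2.6 -0.2]
  [-3.5  0.2]
  [ 1.   0.8]
  [-0.8 -0. ]
  [-0.1  1. ]]]
```

Run:
```python
from h import *
T=np.array([[390,362],[338,393],[415,515],[465,475],[309,289],[212,495],[246,425]])/3.7+[210,115]
S=np.array([[232,165],[277,148],[185,90],[140,112],[325,200],[374,40],[358,72]])/4+[275,145]
def W(p):
    a=-2.64+p[3];b=-3.64+p[3]+p[4]
    L=np.array([pol(.072,a,.022,.056),pol(.072,a,-.022,.056),pol(.168,a,-.022,.056),pol(.168,a,.022,.056),[0,0,.05],pol(.145,b,0,.087),pol(.095,b,0,.087)])
    R,o=hubT(p[:3]);return R.apply(L)+o
def clips(p):
    R,o=hubT(p[:3]);return R.apply(np.array([pol(.17,-2.14,0,.02),pol(.17,1.16,0,.02)]))+o
Tc=np.array([[535,420],[68,203]])/3.7+[210,115]; Sc=np.array([[77,190],[608,260]])/4+[275,145]
def res(p):
    w=W(p);c=clips(p)
    return np.r_[proj("top",w)-T,proj("scene",w)-S,proj("top",c)-Tc,proj("scene",c)-Sc].ravel()
s=least_squares(lambda p:np.r_[res(p),p[3:]*20],[.5,.05,0,0,0],loss="soft_l1");print(s.x);print(np.round(res(s.x).reshape(-1,2),1))
print(proj("top",np.array([[.556,.077,.08],[.556,.087,.08],[.566,.077,.08]])))
```

```text
[0.55647289 0.07454931 0.08054825 0.00256326 0.03428215]
[[ 0.1 -1.1]
 [-1.4  0.5]
 [-0.5  1.6]
 [ 1.5  2.4]
 [-1.9 -1.7]
 [-0.7 -0.5]
 [-1.5 -1.6]
 [-2.7 -1. ]
 [-1.3 -3.2]
 [-2.2 -1.6]
 [-3.4 -1.3]
 [ 0.3 -0. ]
 [-2.  -0.9]
 [-1.2  0.1]
 [-2.  -2.9]
 [-1.8 -1.4]
 [ 0.3  1.6]
 [-0.6  0.5]]
[[291.37435423 193.16988745]
 [287.37110888 193.10595835]
 [291.46916395 189.25389524]]
```

>>> jog_arm(targets=[[-1,-0.01,0,-0.03,0,0,0],[-1,-0.025,-0.02,-0.02,0,0,0],[-1,-0.025,-0.02,-0.02,0,0,0],[-1,-0.025,-0.02,-0.02,0,0,0],[-1,-0.025,-0.02,-0.02,0,0,0],[-1,-0.025,-0.02,-0.01,0,0,0],[-1,-0.025,-0.02,0,0,0,0],[-1,-0.025,-0.02,0,0,0,0],[-1,-0.025,-0.02,0,0,0,0],[-1,-0.025,-0.02,0,0,0,0],[-1,-0.025,-0.02,0,0,0,0],[-1,-0.025,-0.02,0,0,0,0],[-1,-0.025,-0.02,0,0,0,0],[-1,-0.025,-0.02,0,0,0,0],[-1,0,0,0,0,0,0],[-1,0,0,0,0,0,0]], force=40)

```text
time_s: 1.7
tool_pos: [0.4318, 0.1578, 0.3511]
tool_rot: [0.201, 0.98, -0.0, -0.0]
ft_force: [0.1, -0.4, -0.4]
grip_width: 0.0002
gripper_force: 0.0
```

Run:
```python
from h import *
import cv2
s=ctrl.sense();print(s["time_s"],s["tool_pos"],s["tool_rot"],s["joint_positions"],s["grip_width"])
np.savez("w1.npz",p=s["tool_pos"],q=s["tool_rot"])
cv2.imwrite("pics/w1.png",ctrl.snapshot("wrist")[:,:,::-1])
```

```text
1.7 [0.43179198 0.15776949 0.35111531] [ 2.01029012e-01  9.79585243e-01 -1.23799155e-04 -2.68498338e-04] [-4.19385469e-01  3.96639454e-01 -6.48129314e-04  1.65168012e+00
  1.55895356e-04  1.09385380e+00  7.45924820e-01] 0.00016933126013693632
```

View pics/w1.png

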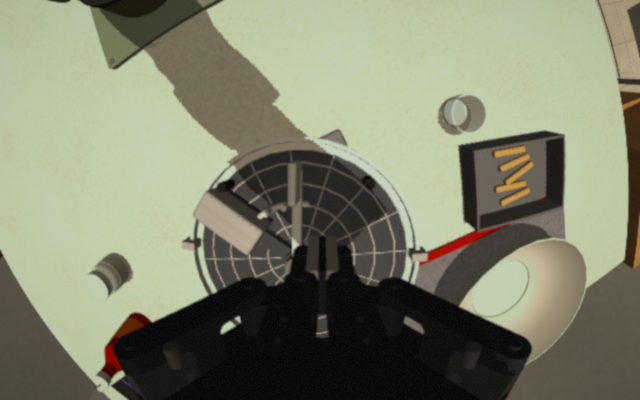

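The wrist view shows the paddle at about (296,165–210), the block at (195–265,192–250), and the clips at (190,243) and (419,256). I'll enlarge it and refine the fit.

Run:
```python
import cv2
a=cv2.imread("pics/w1.png")[130:290,180:300+140]
a=cv2.convertScaleAbs(a,alpha=1.4,beta=20)
cv2.imwrite("pics/w1c.png",cv2.resize(a,None,fx=3,fy=3,interpolation=2))
```

```text
(no output)
```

View pics/w1c.png

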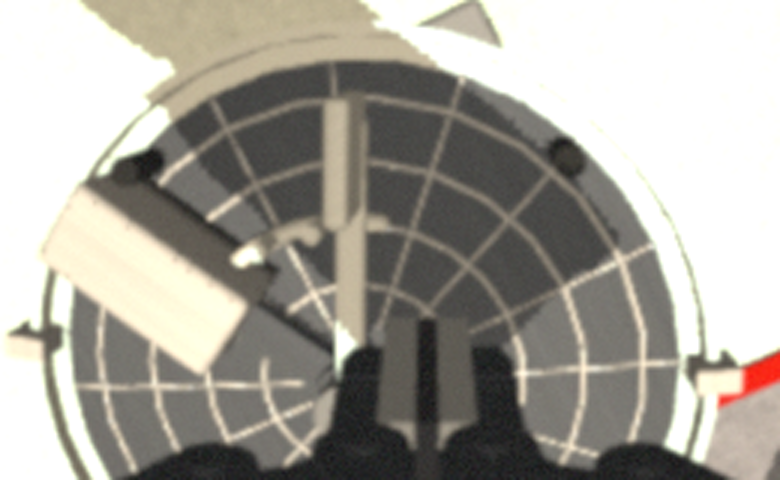

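```bash
cat >> h.py <<'E'
def projw(p,q,P):
    c=ctrl.camera_info("wrist"); f=200/np.tan(np.radians(c["vertical_fov"]/2)); M=c["T_tool_cam"]
    t=Ro.from_quat(q).inv().apply(P-p); v=(t-M[:3,3])@M[:3,:3]
    x,y,z=v[:,0],-v[:,1],-v[:,2]; r=np.hypot(x,y); th=np.arctan2(r,z)
    return np.c_[c["cx"]+f*th*x/r,c["cy"]+f*th*y/r]
E
python3 - <<'E'
from h import *
d=np.load("w1.npz")
T=np.array([[390,362],[338,393],[415,515],[465,475],[309,289],[212,495],[246,425]])/3.7+[210,115]
S=np.array([[232,165],[277,148],[185,90],[140,112],[325,200],[374,40],[358,72]])/4+[275,145]
Wp=np.array([[205,373],[245,305],[88,182],[43,248],[336,98],[334,223]])/3+[180,130]
def W(p):
    a=-2.64+p[3];b=-3.64+p[3]+p[4]
    L=np.array([pol(.072,a,.022,.056),pol(.072,a,-.022,.056),pol(.168,a,-.022,.056),pol(.168,a,.022,.056),[0,0,.05],pol(.145,b,0,.087),pol(.095,b,0,.087)])
    R,o=hubT(np.r_[p[:3],p[5]]);return R.apply(L)+o
def res(p,k):
    w=W(p); a=projw(d["p"],d["q"],w[[0,1,2,3,5,6]])-Wp
    return a if k else np.r_[a,(proj("top",w)-T),.7*(proj("scene",w)-S)]
for k in(1,0):
    s=least_squares(lambda p:np.r_[res(p,k).ravel(),p[3:5]*40,(p[5]-.085)*300],[.556,.075,.09,0,0,.085],loss="soft_l1");print(s.x);print(np.round(res(s.x,k),1).tolist())
E
```

```text
[ 0.55823479  0.07871178  0.10835566 -0.00356767  0.02647675  0.07820456]
[[0.1, -0.4], [2.0, -3.2], [-4.4, -1.2], [-2.3, 3.0], [-0.4, 0.3], [2.4, 1.4]]
[ 0.55729256  0.07813407  0.1047094  -0.00420542  0.03085279  0.08037247]
[[-0.8, -0.3], [1.2, -3.2], [-5.3, -1.6], [-3.4, 2.7], [-1.3, 0.1], [1.5, 1.5], [-1.0, -1.5], [-2.3, 0.3], [-0.8, 0.8], [1.0, 1.4], [-3.3, -1.6], [-1.2, -0.4], [-2.2, -1.5], [-1.1, 0.5], [-0.3, -1.1], [-1.2, 0.1], [-1.9, 0.5], [1.1, 1.0], [-1.1, 0.3], [-0.3, 1.1]]
```

>>> jog_arm(targets=[[-1,0,0,0,0,0,8.5],[-1,0,0,0,0,0,8.5],[-1,0,0,0,0,0,8.5],[-1,0,0,0,0,0,8.5],[-1,0,0,0,0,0,8.5],[-1,0,0,0,0,0,8.5],[-1,0,0,0,0,0,8.5],[-1,0,0,0,0,0,8.5],[-1,0,0,0,0,0,8.5],[-1,0,0,0,0,0,8.5],[-1,0,0,0,0,0,8.5],[-1,0,0,0,0,0,8.5],[-1,0,0,0,0,0,8.5],[-1,0,0,0,0,0,8.5],[-1,0,0,0,0,0,8.5],[-1,0,0,0,0,0,8.5],[-1,0,0,0,0,0,8.5],[-1,0,0,0,0,0,8.5],[-1,0,0,0,0,0,8.5],[-1,0,0,0,0,0,8.5]])

```text
time_s: 3.75
tool_pos: [0.4313, 0.1591, 0.3512]
tool_rot: [0.993, -0.117, -0.0, -0.0]
ft_force: [-0.9, 0.0, -0.8]
grip_width: 0.0001
gripper_force: 0.0
```

```bash
cat >> h.py <<'E'
HP=[.5573,.0778,.105,.083]
def where():
    "TCP in hub cylinder coords: r, polar angle, height; tool y/z vs push direction/axis; force tangential (reaction), wrist"
    s=ctrl.sense(); R,o=hubT(HP); v=R.inv().apply(s["tool_pos"]-o); b=np.arctan2(v[1],v[0])
    tool=R.inv()*Ro.from_quat(s["tool_rot"])
    want=lambda b:Ro.from_matrix(np.c_[[-np.cos(b),-np.sin(b),0],[-np.sin(b),np.cos(b),0],[0,0,-1]])
    f=R.inv().apply(s["ft_force"]); t=np.array([-np.sin(b),np.cos(b),0]); 
    print("t",round(s["time_s"],2),"r",np.hypot(*v[:2]).round(4),"pol",((b+.5)%(2*np.pi)-.5-2*np.pi).round(3) if 0 else b.round(3),"h",v[2].round(4),"orient err deg",np.degrees((tool.inv()*want(b)).as_rotvec()).round(1),"Ft",(f@t).round(2),"F",f.round(2),"j7",s["joint_positions"][6].round(2),flush=True)
    return s,R,o,want
def goto(r,b,h):
    s,R,o,want=where(); g=R*want(b); q=Ro.from_quat(s["tool_rot"])
    tgt=o+R.apply([r*np.cos(b),r*np.sin(b),h])
    print("shift tool",q.inv().apply(tgt-s["tool_pos"]).round(4),"turn",np.degrees((q.inv()*g).as_rotvec()).round(2),"world tgt",tgt.round(4))
E
python3 -c "
from h import *
goto(.12,-3.93,.13)"
```

```text
t 3.75 r 0.1223 pol 2.264 h 0.2819 orient err deg [ 4.6  6.7 30.8] Ft 0.67 F [-0.96  0.1  -0.68] j7 -1.75
shift tool [0.017  0.0035 0.1513] turn [ 4.31  6.86 25.73] world tgt [0.447  0.1518 0.1999]
```

>>> jog_arm(targets=[[-1,0.004,0.001,0.03,0,0,0],[-1,0.004,0.001,0.03,0,0,0],[-1,0.004,0.001,0.03,0,0,0],[-1,0.005,0.0005,0.03,0,0,0],[-1,0,0,0.03,0,0,0],[-1,0,0,0,1.08,1.71,6.43],[-1,0,0,0,1.08,1.71,6.43],[-1,0,0,0,1.08,1.71,6.43],[-1,0,0,0,1.08,1.71,6.43],[-1,0,0,0,0,0,0],[-1,0,0,0,0,0,0]])

```text
time_s: 4.85
tool_pos: [0.4473, 0.1516, 0.2013]
tool_rot: [0.941, -0.33, 0.062, -0.03]
ft_force: [-0.6, -0.0, 0.2]
grip_width: 0.0003
gripper_force: 0.0
```

```bash
python3 -c "
from h import *
goto(.12,-3.93,.067)
import cv2
s=ctrl.sense();np.savez('w2.npz',p=s['tool_pos'],q=s['tool_rot']);a=ctrl.snapshot('wrist')[:,:,::-1];cv2.imwrite('pics/w2.png',a)"
```

```text
t 4.85 r 0.1195 pol 2.352 h 0.1313 orient err deg [-0.   0.1  0.6] Ft 0.36 F [-0.57  0.06  0.26] j7 -1.76
shift tool [-0.0004  0.0002  0.0643] turn [-0.    0.09  0.53] world tgt [0.4558 0.1527 0.1375]
```

View pics/w2.png

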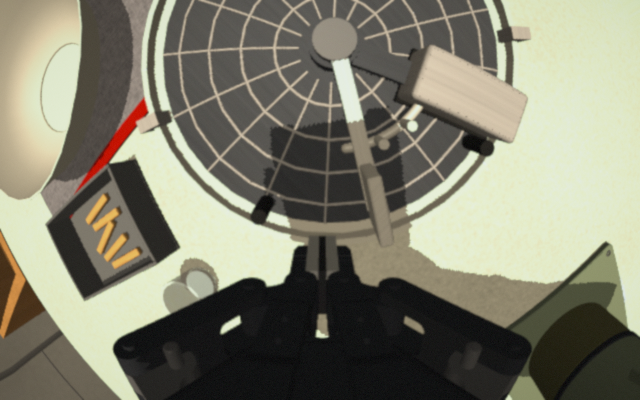

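Run:
```python
from h import *
d=np.load("w1.npz");e=np.load("w2.npz")
T=np.array([[390,362],[338,393],[415,515],[465,475],[309,289],[212,495],[246,425]])/3.7+[210,115]
S=np.array([[232,165],[277,148],[185,90],[140,112],[325,200],[374,40],[358,72]])/4+[275,145]
Wp=np.array([[205,373],[245,305],[88,182],[43,248],[336,98],[334,223]])/3+[180,130]
W2=np.array([[430,46],[411,96],[513,141],[527,94],[334,38],[387,242],[371,178]])
def W(p):
    a=-2.64+p[3];b=-3.64+p[3]+p[4];i,o_,h=.074,.166,.02
    L=np.array([pol(i,a,h,.056),pol(i,a,-h,.056),pol(o_,a,-h,.056),pol(o_,a,h,.056),[0,0,.05],pol(.145,b,0,.087),pol(.095,b,0,.087)])
    R,o=hubT(np.r_[p[:3],p[5]]);return R.apply(L)+o
def res(p,k):
    w=W(p); a=projw(d["p"],d["q"],w[[0,1,2,3,5,6]])-Wp; b=projw(e["p"],e["q"],w)-W2
    return b if k else np.r_[b,a,(proj("top",w)-T),.7*(proj("scene",w)-S)]
for k in(1,0):
    s=least_squares(lambda p:np.r_[res(p,k).ravel(),p[3:5]*40,(p[5]-.085)*300],[.556,.075,.09,0,0,.085],loss="soft_l1");print(s.x);print(np.round(res(s.x,k),1).tolist())
```

```text
[ 0.55830888  0.07746377  0.09863509 -0.0015102   0.02785161  0.08258561]
[[0.7, 0.2], [3.9, 0.5], [0.1, -1.2], [0.2, 0.7], [-10.0, 0.4], [0.3, 0.2], [-1.6, -4.4]]
[ 0.55828115  0.07734552  0.10042966 -0.00487732  0.03368017  0.0823975 ]
[[0.7, 0.4], [3.9, 0.6], [-0.1, -1.0], [0.1, 1.0], [-9.8, 0.4], [1.4, -0.2], [-0.8, -4.8], [-0.6, -2.3], [0.2, -3.0], [-3.9, -0.3], [-1.1, 1.7], [0.1, -0.3], [2.8, 1.4], [-1.0, -0.8], [-0.9, 0.0], [-0.6, -0.7], [-0.1, 0.9], [-3.0, -2.2], [-1.0, -0.9], [-2.0, -2.0], [-1.2, -0.2], [-1.1, -1.4], [-1.3, 0.2], [-1.2, 0.1], [1.0, 0.8], [-1.1, 0.1], [-0.4, 0.8]]
```

Run:
```python
from h import *
d=np.load("w1.npz");e=np.load("w2.npz")
T=np.array([[390,362],[338,393],[415,515],[465,475],[309,289],[212,495],[246,425]])/3.7+[210,115]
S=np.array([[232,165],[277,148],[185,90],[140,112],[325,200],[374,40],[358,72]])/4+[275,145]
Wp=np.array([[205,373],[245,305],[88,182],[43,248],[336,98],[334,223]])/3+[180,130]
W2=np.array([[430,46],[411,96],[513,141],[527,94],[334,38],[387,242],[371,178]])
# free 3D triangulation of every feature
cat=[]
for i in range(7):
    def r(P):
        P=P[None]; o=[projw(e["p"],e["q"],P)[0]-W2[i],proj("top",P)[0]-T[i],.7*(proj("scene",P)[0]-S[i])]
        if i!=4: o.append(projw(d["p"],d["q"],P)[0]-Wp[i-(i>4)])
        return np.concatenate(o)
    s=least_squares(r,[.5,.07,.15],loss="soft_l1");cat.append(s.x);print(s.x.round(4),r(s.x).round(1))
P=np.array(cat)
for a,b in((P[0]+P[1],P[2]+P[3]),(2*P[6],2*P[5])): v=(b-a)/2;print("dir",np.degrees(np.arctan2(v[1],v[0])),"len",np.linalg.norm(v), "from hub",np.degrees(np.arctan2(*( (a+b)/4-P[4])[1::-1])))
```

```text
[0.5017 0.0192 0.1318] [ 0.  -0.4 -1.3 -1.2 -1.  -0.4 -0.2 -1.6]
[0.4809 0.0526 0.1258] [ 0.6 -0.7 -1.3 -0.8 -0.7 -0.7  1.8 -2.4]
[0.4037 0.0015 0.1178] [-0.5 -0.  -1.2 -0.8 -0.9 -0.2 -3.4 -0.3]
[ 0.4265 -0.0327  0.1191] [-0.5  0.5 -0.3  0.6 -1.1  0.2 -0.7  2.1]
[0.547  0.0711 0.1323] [ 0.1  0.  -0.7 -0.4 -0.8  0. ]
[0.4125 0.1291 0.1506] [ 0.5 -0.1 -1.3 -1.1 -1.   0.1  0.6 -0.2]
[0.4558 0.1112 0.1591] [ 1.  -0.2 -2.4 -1.  -0.3 -0.1  2.2 -0.2]
dir -145.9587408556665 len 0.09261194272958165 from hub -146.9479974807543
dir 157.54801246399524 len 0.04754528248110342 from hub 156.52019399026437
```

```bash
sed -i 's/^HP=.*/HP=[.5555,.0735,.095,.0825]/' h.py; python3 -c "
from h import *
goto(.12,-3.93,.067)"
```

```text
t 4.9 r 0.1204 pol 2.326 h 0.1316 orient err deg [-0.1  0.1  2.6] Ft 0.46 F [-0.87  0.25  0.41] j7 -1.76
shift tool [0.0004 0.0034 0.0646] turn [-0.06  0.13  1.06] world tgt [0.4547 0.1494 0.137 ]
```

>>> jog_arm(targets=[[-1,0,0.0035,0.022,0,0,1.0],[-1,0,0,0.022,0,0,0],[-1,0,0,0.02,0,0,0],[-1,0,0,0,0,0,0]])

```text
time_s: 5.3
tool_pos: [0.4541, 0.1488, 0.1361]
tool_rot: [0.938, -0.34, 0.062, -0.03]
ft_force: [0.7, -0.6, -0.3]
grip_width: -0.0004
gripper_force: 0.0
```

```bash
python3 -c "
from h import *
where()"
```

```text
t 5.3 r 0.1202 pol 2.361 h 0.0662 orient err deg [ 0.   0.2 -0.5] Ft 0.08 F [ 0.59 -0.69 -0.41] j7 -1.61
```

>>> jog_arm(targets=[[-1,0.0001,0.0048,0,0,0,-2.29],[-1,0.0001,0.0048,0,0,0,-2.29],[-1,0.0001,0.0048,0,0,0,-2.29],[-1,0.0001,0.0048,0,0,0,-2.29],[-1,0.0001,0.0048,0,0,0,-2.29],[-1,0.0001,0.0048,0,0,0,-2.29]])

```text
time_s: 5.9
tool_pos: [0.439, 0.1253, 0.1359]
tool_rot: [0.972, -0.224, 0.066, -0.024]
ft_force: [-1.8, 1.7, -0.0]
grip_width: -0.0003
gripper_force: 0.9
```

```bash
python3 -c "
from h import *
where()"
```

```text
t 5.9 r 0.1201 pol 2.594 h 0.0684 orient err deg [-0.2  0.1 -0. ] Ft -0.75 F [-1.57  1.84  0.2 ] j7 -1.35
```

>>> jog_arm(targets=[[-1,0.0001,0.0048,0,0,0,-2.29],[-1,0.0001,0.0048,0,0,0,-2.29],[-1,0.0001,0.0048,0,0,0,-2.29],[-1,0.0001,0.0048,0,0,0,-2.29],[-1,0.0001,0.0048,0,0,0,-2.29]])

```text
time_s: 6.4
tool_pos: [0.4306, 0.1031, 0.1343]
tool_rot: [0.99, -0.126, 0.068, -0.017]
ft_force: [-2.3, 3.5, 1.6]
grip_width: 0.0001
gripper_force: 2.0
```

```bash
python3 -c "
from h import *
import cv2
where()
cv2.imwrite('pics/t2.png',ctrl.snapshot('top')[60:300,150:430,::-1]);where()"
```

```text
t 6.4 r 0.1204 pol 2.791 h 0.0683 orient err deg [-0.2  0.1  0.1] Ft -2.89 F [-1.73  3.71  1.88] j7 -1.17
t 6.45 r 0.1203 pol 2.798 h 0.0683 orient err deg [-0.2  0.1 -0.2] Ft -3.27 F [-1.03  3.84  1.81] j7 -1.16
```

>>> jog_arm(targets=[[-1,0.0001,0.0048,0,0,0,-2.29],[-1,0.0001,0.0048,0,0,0,-2.29],[-1,0.0001,0.0048,0,0,0,-2.29],[-1,0.0001,0.0048,0,0,0,-2.29],[-1,0.0001,0.0048,0,0,0,-2.29],[-1,0.0001,0.0048,0,0,0,-2.29],[-1,0.0001,0.0048,0,0,0,-2.29]])

```text
time_s: 7.15
tool_pos: [0.4265, 0.0697, 0.133]
tool_rot: [0.997, 0.013, 0.069, -0.007]
ft_force: [-4.2, 4.4, 3.0]
grip_width: -0.0
gripper_force: 2.6
```

```bash
python3 -c "
from h import *
where()"
```

```text
t 7.15 r 0.1207 pol 3.071 h 0.068 orient err deg [-0.2  0.1  0.1] Ft -4.58 F [-3.3   4.82  3.52] j7 -0.95
```

>>> jog_arm(targets=[[-1,0.0001,0.0048,0,0,0,-2.29],[-1,0.0001,0.0048,0,0,0,-2.29],[-1,0.0001,0.0048,0,0,0,-2.29],[-1,0.0001,0.0048,0,0,0,-2.29],[-1,0.0001,0.0048,0,0,0,-2.29],[-1,0.0001,0.0048,0,0,0,-2.29],[-1,0.0001,0.0048,0,0,0,-2.29]])

```text
time_s: 7.85
tool_pos: [0.4317, 0.0364, 0.1332]
tool_rot: [0.986, 0.152, 0.069, 0.003]
ft_force: [-6.1, 3.7, 3.5]
grip_width: 0.0002
gripper_force: 3.0
```

```bash
python3 -c "
from h import *
where()"
```

```text
t 7.85 r 0.1211 pol -2.932 h 0.0679 orient err deg [-0.2  0.1  0.1] Ft -5.27 F [-5.14  4.29  4.27] j7 -0.76
```

```bash
python3 -c "
from h import *
import cv2
s,*_=where();np.savez('w3.npz',p=s['tool_pos'],q=s['tool_rot']);a=ctrl.snapshot('wrist')[0:270,150:510,::-1];cv2.imwrite('pics/w3.png',cv2.resize(a,None,fx=2.2,fy=2.2,interpolation=2))"
```

```text
t 7.85 r 0.1211 pol -2.932 h 0.0679 orient err deg [-0.2  0.1  0.1] Ft -5.27 F [-5.14  4.29  4.27] j7 -0.76
```

View pics/w3.png

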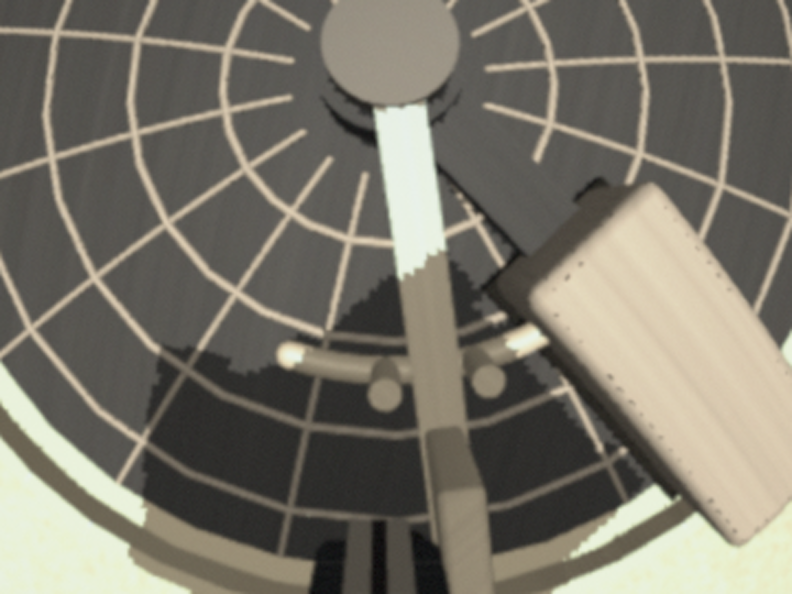

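The lever (x≈440) is midway between the gauge pins (385 and 488), so the lead is about 0.36, which agrees with the force reading.

>>> jog_arm(targets=[[-1,0.0001,0.0048,0,0,0,-2.29],[-1,0.0001,0.0048,0,0,0,-2.29],[-1,0.0001,0.0048,0,0,0,-2.29],[-1,0.0001,0.0048,0,0,0,-2.29],[-1,0.0001,0.0048,0,0,0,-2.29],[-1,0.0001,0.0048,0,0,0,-2.29],[-1,0.0001,0.0048,0,0,0,-2.29],[-1,0.0001,0.0048,0,0,0,-2.29]])

```text
time_s: 8.7
tool_pos: [0.4484, 0.0018, 0.135]
tool_rot: [0.949, 0.307, 0.067, 0.014]
ft_force: [-6.7, 2.4, 4.2]
grip_width: 0.0002
gripper_force: 3.2
```

```bash
python3 -c "
from h import *
where()"
```

```text
t 8.7 r 0.1215 pol -2.614 h 0.0679 orient err deg [-0.2  0.1  0.1] Ft -5.52 F [-5.76  3.03  5.1 ] j7 -0.55
```

>>> jog_arm(targets=[[-1,0.0002,0.0048,0,0,0,-2.29],[-1,0.0002,0.0048,0,0,0,-2.29],[-1,0.0002,0.0048,0,0,0,-2.29],[-1,0.0002,0.0048,0,0,0,-2.29],[-1,0.0002,0.0048,0,0,0,-2.29],[-1,0.0002,0.0048,0,0,0,-2.29],[-1,0.0002,0.0048,0,0,0,-2.29],[-1,0.0002,0.0048,0,0,0,-2.29],[-1,0.0002,0.0048,0,0,0,-2.29],[-1,0.0002,0.0048,0,0,0,-2.29]])

```text
time_s: 9.7
tool_pos: [0.4834, -0.0306, 0.1394]
tool_rot: [0.87, 0.489, 0.063, 0.027]
ft_force: [-8.4, -1.7, 1.8]
grip_width: 0.0001
gripper_force: 3.5
```

```bash
python3 -c "
from h import *
where()"
```

```text
t 9.7 r 0.1212 pol -2.216 h 0.0678 orient err deg [-0.2  0.1  0.2] Ft -6.02 F [-8.2  -0.88  2.96] j7 -0.31
```

>>> jog_arm(targets=[[-1,0.0001,0.0043,0,0,0,-2.05],[-1,0.0001,0.0043,0,0,0,-2.05],[-1,0.0001,0.0043,0,0,0,-2.05],[-1,0.0001,0.0043,0,0,0,-2.05],[-1,0.0001,0.0043,0,0,0,-2.05],[-1,0.0001,0.0043,0,0,0,-2.05],[-1,0.0001,0.0043,0,0,0,-2.05],[-1,0.0001,0.0043,0,0,0,-2.05]])

```text
time_s: 10.5
tool_pos: [0.5149, -0.0443, 0.1437]
tool_rot: [0.791, 0.608, 0.058, 0.036]
ft_force: [-7.1, -1.7, 2.0]
grip_width: -0.0002
gripper_force: 3.2
```

```bash
python3 -c "
from h import *
where()"
```

```text
t 10.5 r 0.1212 pol -1.929 h 0.0678 orient err deg [-0.2  0.1  0.1] Ft -6.12 F [-6.91 -1.    3.  ] j7 -0.14
```

>>> jog_arm(targets=[[-1,0.0001,0.0043,0,0,0,-2.05],[-1,0.0001,0.0043,0,0,0,-2.05],[-1,0.0001,0.0043,0,0,0,-2.05],[-1,0.0001,0.0043,0,0,0,-2.05],[-1,0.0001,0.0043,0,0,0,-2.05],[-1,0.0001,0.0043,0,0,0,-2.05],[-1,0.0001,0.0043,0,0,0,-2.05],[-1,0.0001,0.0043,0,0,0,-2.05]])

```text
time_s: 11.3
tool_pos: [0.5489, -0.0483, 0.1484]
tool_rot: [0.697, 0.714, 0.052, 0.045]
ft_force: [-6.5, -1.3, 2.9]
grip_width: 0.0003
gripper_force: 2.9
```

```bash
python3 -c "
from h import *
where()
import cv2
a=ctrl.snapshot('wrist')[0:270,150:510,::-1];cv2.imwrite('pics/w4.png',cv2.resize(a,None,fx=2.2,fy=2.2,interpolation=2))"
```

```text
t 11.3 r 0.121 pol -1.644 h 0.0678 orient err deg [-0.2  0.1  0.2] Ft -6.06 F [-6.13 -0.68  3.8 ] j7 0.03
```

View pics/w4.png

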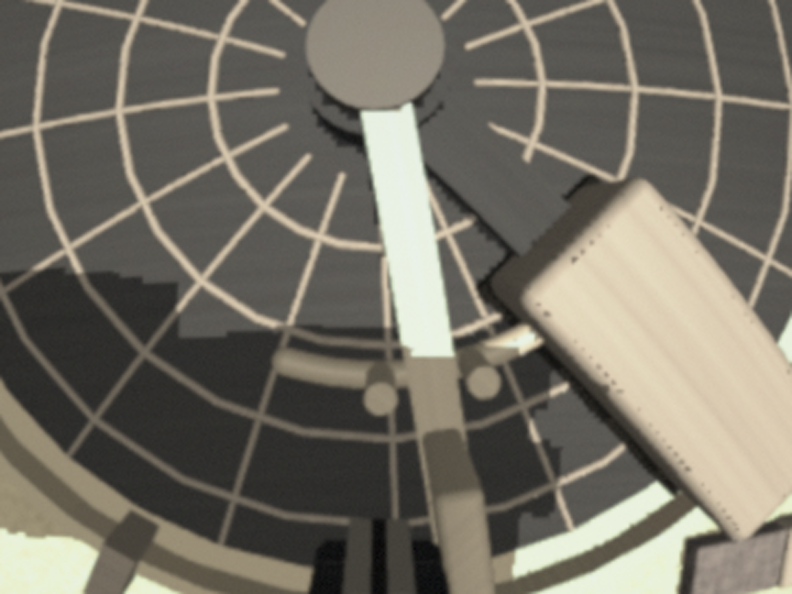

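The lever is still centred between the pins (436, with the pins at 380 and 484), lead about 0.36, near joint 1.8. I speed up gradually over the top.

>>> jog_arm(targets=[[-1,0.0001,0.0046,0,0,0,-2.2],[-1,0.0001,0.0048,0,0,0,-2.3],[-1,0.0001,0.005,0,0,0,-2.4],[-1,0.0001,0.0053,0,0,0,-2.52],[-1,0.0001,0.0056,0,0,0,-2.65],[-1,0.0001,0.0058,0,0,0,-2.75]])

```text
time_s: 11.95
tool_pos: [0.5793, -0.0433, 0.1527]
tool_rot: [0.599, 0.798, 0.046, 0.051]
ft_force: [-7.6, 0.1, 2.7]
grip_width: -0.0003
gripper_force: 2.8
```

```bash
python3 -c "
from h import *
where()"
```

```text
t 11.95 r 0.1206 pol -1.385 h 0.0677 orient err deg [-0.1  0.   0.2] Ft -6.87 F [-7.14  0.8   3.68] j7 0.19
```

>>> jog_arm(targets=[[-1,0.0001,0.0055,0,0,0,-2.64],[-1,0.0001,0.0059,0,0,0,-2.81],[-1,0.0001,0.0062,0,0,0,-2.98],[-1,0.0002,0.0065,0,0,0,-3.09],[-1,0.0002,0.0067,0,0,0,-3.21],[-1,0.0002,0.0071,0,0,0,-3.38]])

```text
time_s: 12.55
tool_pos: [0.613, -0.0275, 0.1574]
tool_rot: [0.465, 0.882, 0.037, 0.058]
ft_force: [-6.9, -0.8, 0.0]
grip_width: -0.0002
gripper_force: 2.6
```

```bash
python3 -c "
from h import *
where()"
```

```text
t 12.55 r 0.1207 pol -1.073 h 0.0675 orient err deg [-0.2 -0.   0.4] Ft -6.12 F [-6.87 -0.19  0.98] j7 0.4
```

>>> jog_arm(targets=[[-1,0.0002,0.0077,0,0,0,-3.65],[-1,0.0002,0.008,0,0,0,-3.8],[-1,0.0003,0.0083,0,0,0,-3.95],[-1,0.0003,0.0087,0,0,0,-4.13],[-1,0.0003,0.009,0,0,0,-4.3]])

```text
time_s: 13.05
tool_pos: [0.6426, 0.0009, 0.1618]
tool_rot: [0.306, 0.949, 0.026, 0.063]
ft_force: [-6.6, -2.6, -1.6]
grip_width: -0.0001
gripper_force: 2.6
```

```bash
python3 -c "
from h import *
where()"
```

```text
t 13.05 r 0.1209 pol -0.729 h 0.0674 orient err deg [-0.2 -0.   0.6] Ft -6.12 F [-6.93 -2.   -0.66] j7 0.63
```

>>> jog_arm(targets=[[-1,0.0004,0.0097,0,0,0,-4.6],[-1,0.0004,0.0102,0,0,0,-4.8],[-1,0.0005,0.0107,0,0,0,-5.05],[-1,0.0005,0.0112,0,0,0,-5.3]])

```text
time_s: 13.45
tool_pos: [0.6609, 0.0379, 0.1648]
tool_rot: [0.139, 0.988, 0.014, 0.067]
ft_force: [-5.2, -5.5, -2.1]
grip_width: -0.0002
gripper_force: 2.6
```

```bash
python3 -c "
from h import *
where()"
```

```text
t 13.45 r 0.1209 pol -0.385 h 0.0673 orient err deg [-0.2 -0.1  0.6] Ft -6.83 F [-5.98 -4.95 -1.3 ] j7 0.86
```

>>> jog_arm(targets=[[-1,0.0005,0.0116,0,0,0,-5.5],[-1,0.0006,0.012,0,0,0,-5.65],[-1,0.0006,0.0124,0,0,0,-5.85],[-1,0.0006,0.0128,0,0,0,-6.05]])

```text
time_s: 13.85
tool_pos: [0.6652, 0.0862, 0.1662]
tool_rot: [-0.061, 0.996, 0.0, 0.069]
ft_force: [-1.8, -6.5, -2.7]
grip_width: 0.0001
gripper_force: 2.6
```

```bash
python3 -c "
from h import *
where()"
```

```text
t 13.85 r 0.121 pol 0.018 h 0.0674 orient err deg [-0.2 -0.1  0.6] Ft -6.29 F [-2.72 -6.35 -2.37] j7 1.12
```

>>> jog_arm(targets=[[-1,0.0007,0.0131,0,0,0,-6.2],[-1,0.0007,0.0134,0,0,0,-6.35],[-1,0.0007,0.0133,0,0,0,-6.3],[-1,0.0006,0.011,0,0,0,-5.2],[-1,0,0,0,0,0,0],[-1,0,0,0,0,0,0]])

```text
time_s: 14.45
tool_pos: [0.6494, 0.1346, 0.1648]
tool_rot: [-0.265, 0.962, -0.012, 0.069]
ft_force: [1.3, -3.2, -0.6]
grip_width: 0.0001
gripper_force: 0.8
```

```bash
python3 -c "
from h import *
where()"
```

```text
t 14.45 r 0.1215 pol 0.442 h 0.0677 orient err deg [-0. -0.  0.] Ft -3.39 F [ 0.9  -3.32 -0.76] j7 1.37
```

>>> jog_arm(targets=[[-1,0,0,0,0,0,0],[-1,0,0,0,0,0,0],[-1,0,0,0,0,0,0],[-1,0,0,0,0,0,0],[-1,0,0,0,0,0,0],[-1,0,0,0,0,0,0],[-1,0,0,0,0,0,0],[-1,0,0,0,0,0,0],[-1,0,0,0,0,0,0],[-1,0,0,0,0,0,0]])

```text
time_s: 15.45
tool_pos: [0.649, 0.1358, 0.1647]
tool_rot: [-0.266, 0.961, -0.011, 0.069]
ft_force: [0.3, -0.4, -1.6]
grip_width: 0.0002
gripper_force: 0.0
```

>>> jog_arm(targets=[[-1,0,-0.01,0,0,0,0],[-1,0,-0.015,0,0,0,0],[-1,0,-0.01,-0.02,0,0,0],[-1,0,0,-0.03,0,0,0],[-1,0,0,-0.03,0,0,0],[-1,0,0,-0.03,0,0,0],[-1,0,0,-0.03,0,0,0],[-1,0,0,0,0,0,0],[-1,0,0,0,0,0,0],[-1,0,0,0,0,0,0]])

```text
time_s: 16.45
tool_pos: [0.6475, 0.1031, 0.3044]
tool_rot: [-0.266, 0.961, -0.011, 0.068]
ft_force: [0.0, -0.7, 0.4]
grip_width: 0.0003
gripper_force: 0.0
```

```bash
python3 -c "
from h import *
import cv2
where()
a=ctrl.snapshot('scene');w=ctrl.snapshot('wrist')
a=cv2.resize(a[130:290,140:480],None,fx=2,fy=2);w=cv2.resize(w[:330],(680,351))
cv2.imwrite('pics/end.png',cv2.resize(np.vstack([a,w])[:,:,::-1],(600,592)))"
```

```text
t 16.45 r 0.1261 pol 0.165 h 0.2066 orient err deg [ 0.1 -0.  16. ] Ft -0.71 F [ 0.01 -0.72  0.42] j7 1.54
```

View pics/end.png

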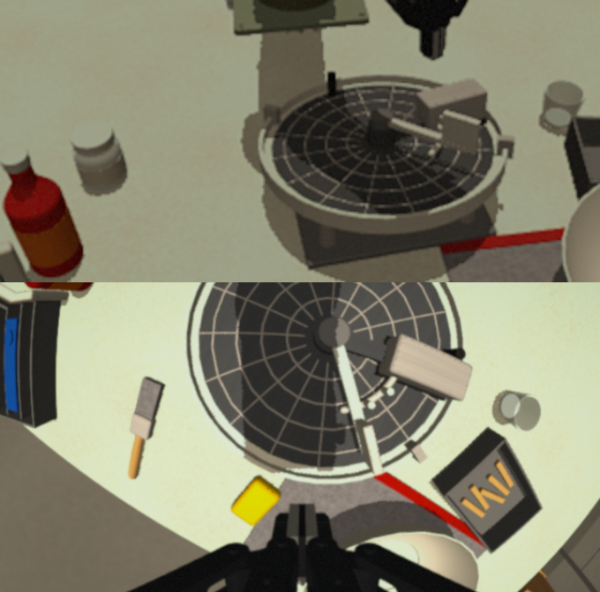

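The final picture shows the block (430,365) against the end stop (457,352). The lever is sprung back behind both pins, the fingers are clear, and the bottle, jar and cup are standing where they were.

```bash
python3 -c "
from bench import ctrl
print(ctrl.sign_off())"
```

```text
the job is handed in; nothing more can be done
None
```

The wiper swept from its start stop to its end stop and rests there with the lever sprung back, the arm clear and the bottle, jar and cup unmoved; by force readings and two pictures the lever stayed between the pins from clip to clip, and I handed the job in at about 16.5 s with no verdict shown.

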